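Seat the sample plate on the stage pins

TASK

The aluminium sample plate was put down crooked on the microscope's XY stage and is lying on the heads of the two locating pins instead of over them. Gently nudge it sideways with the fingertips until its two holes drop over the pins and it lies flat on the stage, pressing it down lightly if it hangs up, then take the hand away. Do not grip or lift the plate, and leave everything else on the bench where it stands.

Things in the scene. Friction and masses are not known exactly. Their poses are not given: they have to be found in the camera images.
- stage: Black XY stage, fixed. Origin: centre of underside, on the table; x points away from the robot within 0.4 rad. Centred tiers: base 190 x 190 mm, 12 high; carriages to 150 x 150, up to 36; top carrier 120 (x) by 130 (y), flat top at 50 mm, with two pins at x 25, y +55 and -55. Micrometers, 10 to 38 mm high, stick out to x 137 (at y 0) and to y 137 (at x 20).
- pin_left (a point): Foot of the left (+y) steel locating pin, on its axis, level with the carrier's top, 50 mm above the table; hidden under the plate at first. The pin is 10 mm in diameter for its lowest 3 mm, then a cone narrowing to a 4 mm flat head 7 mm above the carrier's top.
- pin_right (a point): Foot of the right (-y) locating pin: the same pin, 110 mm away. The noses let a hole start to drop when it is within about 3 mm of its pin.
- plate: Bare aluminium plate, 130 (its x) by 160 (y) by 8 mm, about 0.4 kg; origin: centre of underside. Seated: origin 50 mm over the stage's, same axes, overhanging the carrier by 5 mm (x) and 15 mm (y). Starts 14 to 28 mm too far to stage -x, up to 14 mm to a side, turned up to 0.12 rad, tilted 0.08: far part on the pin heads, near part on the carrier's near edge. Slides at 1 to 5 N.
- hole_left (a point): Centre, at the plate's underside, of its round 12 mm through hole (plate x +25, y +55 mm), which goes over the left pin. Also on the plate's top, at plate x -15 mm: a 37 mm glass dish 3 mm proud (y 0) and two thumbscrews 15 mm wide, 9 mm high (y +40 and -40). The rest of the top is bare.
- hole_right (a point): Centre, at the plate's underside, of its through slot, 12 (x) by 16 (y) mm (plate x +25, y -55 mm), which goes over the right pin.
- jar_a: Bystander: clear specimen jar with black lid, 56 mm wide, 46 mm tall, standing to the right of the stage. Origin under its centre.
- jar_b: Bystander: a second such jar, beyond the stage on the right.
- objective: Bystander: microscope objective, 33 mm wide, 60 mm tall, standing nose up to the left of the stage. Origin under its centre.
- lens_post: Bystander: post on a round foot, 31 mm wide, 85 mm tall, beyond the stage on the left. Origin under its centre.
- dish: Bystander: small glass dish, 60 mm wide, 14 mm tall, on the right nearer the robot.
- driver: Bystander: black-handled screwdriver, 170 mm long, lying on the left.
- spare_plate: Bystander: dark spare plate, 110 x 160 x 6 mm, lying flat on the table well to the right.

How it is judged:
At the end, for the whole second after the job is handed in: Both holes are over their pins (round hole within 2.5 mm, slot within 4.5 mm of its pin's axis), the plate lies flat on the carrier (within 1.5 mm of it at both holes, tilt under 0.015 rad) and is at rest (horizontal distance between hole_left and pin_left below 0.0025 m and horizontal distance between hole_right and pin_right below 0.0045 m and z of each of hole_left, hole_right in the frame of stage below 0.0515 m and z of plate in the frame of stage above 0.0485 m and angle between the z axis of plate and the z axis of stage, either way round below 0.015 rad and linear speed of plate below 0.01 m/s and angular speed of plate below 0.1 rad/s); the robot touches nothing.
It fails at once if the plate is lifted: its centre more than 14 mm above the carrier's top (z of plate in the frame of stage above 0.064 m).
It fails at once if the plate is gripped or forced: the fingers bear on it with more than 34 N (contact force between the fingers and plate above 34 N).
It fails at once if a bystander is shifted by more than 15 mm or knocked over (distance of any of jar_a, jar_b, objective, lens_post, dish, driver, spare_plate from where it was at the start of the episode above 0.015 m or angle between any of jar_a, jar_b, objective, lens_post, dish, spare_plate's own z axis and vertical above 0.5 rad).
It also fails if it takes over 72 s, if anything falls off the work surface, if the arm or the gripper's body presses on something with over 40 N, if the wrist force passes 120 N, or if a joint passes its speed limit or range.

ROBOT

A 6-joint arm with a two-finger parallel gripper is mounted at the origin on the work surface. World frame = base frame: x ahead of the robot, y to its left, z up, the work surface at z = 0. Lengths are in m, angles in rad, forces in N, time in s.
With the tool pointing down it reaches from about 0.425 to 1.125 m from the base axis. Payload 14.9 kg.
Tool frame: the origin (TCP) lies on the centre line of the jaws, within the pads' length; the fingertips stand 14 mm ahead of it and the grasp point (between the pads) lies 5 mm behind it; z points along the fingers, y is the line along which they close (so a half turn about z gives the same grasp; the last joint's range is limited). The gripper opens to 91 mm and grips with 3 to 60 N. Pads are 32 mm wide; open, the fingers measure 118 mm over their backs; the gripper's body (76 mm by 178 mm) begins 60 mm behind the grasp point.
Start: joints at [1.255, 0.379, 1.734, -0, 1.028, -0.033], TCP at [0.195, 0.672, 0.228] pointing down, gripper open.
Joint ranges: [-2.77, 2.77], [-0.74, 2.19], [0, 2.66], [-1.06, 4.2], [0.31, 2.87], [-3.08, 3.08]. Speed limits (rad/s): [1.89, 1.89, 2.39, 3.14, 3.14, 3.14].

INTERFACE

Orientations are given as a unit quaternion [w, x, y, z].
In Python, from bench import bot, imaging gives the robot as it stands. The module is installed in compiled form; this text tells all that it offers.
- The arm moves only by the tool step_arm, never from a script. Its argument "series" is a list that holds one entry, the list of rows, each a list of 7 numbers: the shift along the world's x, y, z in cm, then the turn, a rotation vector about the world's x, y, z in rad, then the opening, from 0 (shut) to 1 (fully open). In form: [[[tx, ty, tz, ax, ay, az, gripper], ...]]. A call has 1 to 8 rows; each row is the pose to reach, as a shift and turn from the pose commanded when the call began; what a row does not reach only later rows make up. A row lasts 1/8 s, in which the tool goes at most 62.5 mm and 10.7 degrees, less where a joint would pass 70% of its speed; a pose out of reach is approached as far as the arm can. A call with a gripper value outside its range is refused whole. The fingers move at their own pace and stop on an object; the grip force is fixed at half the most. Time passes only in rows, so rows that repeat a pose let the fingers close. It gives the time, the measured TCP pose, the force, the opening and the grip force at its end, in the units of the state.
- bot.sense(): the state, without advancing time (a new reading comes with each control period).
- imaging.grab_frame(name): name is "scene" or "top" or "wrist"; returns a dict with "pixels" (420x560x3 uint8, red, green, blue), "range_z" (420x560 float32, m along the optical axis (not along the pixel's ray), 0 where there is no reading), "K" (3x3 intrinsics, pixels), "R" (3x3) and "t" (3): a world point X has camera coordinates R X + t; the wrist camera has in their place "T_tool_cam" (4x4, takes a point from camera to tool coordinates, whose origin is the TCP and whose axes are the flange's). Camera axes: x right, y down, z forward; pixel columns grow to the right and rows downward; lengths in m; the calibration is good to about 2 mm. A picture is of the moment at which its call begins: read the wrist's pose just before it.
- bot.close_job(): hands the job in; it is judged then, once.
Trained networks look in a picture, given as the dict that the camera call returned (one of the last four; its "shot" number tells which), for a name from the list of things; names that differ only in an ending like _2 or _b are one class to them, and where a whole thing is asked for, a point or a joint stands for the part that bears it (a point fixed in the world has none). Each returns a list of dicts, best first, with "p" (0 to 1); they miss things now and then, are a little off and sometimes report something else, mostly with a low value. They report only what shows in the picture. A call takes as long as a camera call.
- imaging.regions_of(picture, target): "mask" (420x560 bool, what is visible of it) and "xy" ([column, row] in pixels, amid what is visible of it).
- imaging.spot_point(picture, target): "xy" ([column, row] in pixels: a listed point, or the origin of a listed thing).
The state is a dict: "clock": time; "joint_positions": joint angles; "qd": joint speeds; "effort": joint torques, N m; "eef_pos": TCP position; "eef_rot": TCP orientation; "force": force on the tool from outside, world axes, zero at the start; "torque": the same for the moment, N m; "grip_width": finger opening in m; "grip_force": force on a finger pad.
Only numpy, scipy, OpenCV 4.12 (cv2) and the standard library are available. Lean on these libraries where they do the work, as an engineer would, in place of code of your own. Each camera call takes 0.05 s, during which the arm holds its last target. There are 200 camera calls.

## Working session

There is one attempt and no reset: what is moved stays moved. The work goes in short steps, Python scripts to look and compute and a tool call to move; the robot and the scene stay as the last step left them, time stands still between calls to the robot, and variables do not carry over. Pictures are saved under pics/ and viewed, at most 10 in all, crops included, and the job is handed in when it is done.

Besides the shell and the picture viewer there is one more tool, called after "Call:" by a JSON object that holds its "method" and its "body", one argument or row to a line. step_arm: Moves the arm, as the interface text tells. Its arguments: {"type":"object","properties":{"series":{"type":"array","items":{"type":"array","items":{"type":"array","items":{"type":"number"}}}}},"required":["series"]}

```bash
mkdir -p pics
cat > h.py <<'E'
import numpy as np, cv2
from bench import bot, imaging
def w(f,px,z=None,d=None):
    K,R,t=f["K"],np.array(f["R"]),np.array(f["t"])
    r=R.T@np.linalg.inv(K)@np.array([px[0],px[1],1.]); c=-R.T@t
    s=(z-c[2])/r[2] if z is not None else d
    return c+s*r
def cloud(f):
    K,R,t=f["K"],np.array(f["R"]),np.array(f["t"]); Z=f["range_z"]
    v,u=np.mgrid[:420,:560]; P=np.stack([u,v,np.ones_like(u)],-1)@np.linalg.inv(K).T*Z[...,None]
    return (P-t)@R
def save(f,n,crop=None,s=1):
    im=f["pixels"][...,::-1]
    if crop: im=im[crop[1]:crop[3],crop[0]:crop[2]]
    cv2.imwrite("pics/"+n,cv2.resize(im,None,fx=s,fy=s,interpolation=cv2.INTER_CUBIC))
E
python3 - <<'E'
from h import *
s=bot.sense(); print(s["clock"],s["eef_pos"],s["eef_rot"],s["grip_width"],s["force"])
for n in("top","scene"):
    f=imaging.grab_frame(n); save(f,n+"0.png"); C=cloud(f)
    print(n,-np.array(f["R"]).T@f["t"])
    for th in("plate","stage"):
        for r in imaging.regions_of(f,th)[:2]:
            m=r["mask"]&(f["range_z"]>0); print(th,r["p"],r["xy"],m.sum(),np.median(C[m],0).round(4))
    for th in("plate","stage","hole_left","hole_right","jar_a","objective","lens_post","jar_b"):
        for r in imaging.spot_point(f,th)[:2]: print(th,r["p"],r["xy"],w(f,r["xy"],z=0 if th in("stage","jar_a","jar_b","objective","lens_post") else .056).round(4))
E
```

```text
0.0 [0.19523006 0.67181311 0.22730873] [-8.83509169e-05  1.40930117e-01  9.90019394e-01 -5.42030330e-04] 0.09140310718935711 [-0.03321213 -0.17874154 -0.38715762]
top [ 0.34000378 -0.02136176  1.22055886]
plate 0.91 [240.6, 194.8] 2902 [0.5759 0.0715 0.0611]
stage 0.93 [241.6, 166.7] 1644 [0.6458 0.0695 0.0137]
plate 0.9 [242.1, 192.6] [0.5763 0.0734 0.056 ]
hole_left 0.65 [222.0, 189.6] [0.5833 0.1276 0.056 ]
hole_right 0.66 [262.7, 177.2] [0.62   0.0193 0.056 ]
hole_right 0.33 [174.5, 214.8] [0.5123 0.2502 0.056 ]
jar_a 0.92 [266.2, 129.0] [0.777 0.015 0.   ]
jar_a 0.65 [309.2, 171.9] [ 0.652  -0.1107  0.    ]
objective 0.69 [221.5, 184.1] [0.6109 0.1369 0.    ]
objective 0.43 [173.1, 214.8] [0.5205 0.2672 0.    ]
lens_post 0.66 [197.9, 147.5] [0.7165 0.2088 0.    ]
jar_b 0.92 [266.2, 129.0] [0.777 0.015 0.   ]
jar_b 0.65 [309.2, 171.9] [ 0.652  -0.1107  0.    ]
scene [1.45252918 0.08516005 0.70974786]
plate 0.86 [326.1, 227.8] 2259 [0.5885 0.0696 0.0621]
stage 0.91 [329.5, 256.8] 3618 [0.6591 0.0841 0.0236]
stage 0.25 [130.2, 207.3] 1648 [ 0.5097 -0.44    0.0049]
plate 0.9 [326.1, 226.6] [0.5805 0.0704 0.056 ]
stage 0.78 [323.8, 250.7] [ 0.6003  0.0703 -0.    ]
hole_left 0.86 [352.9, 232.4] [0.5923 0.1321 0.056 ]
hole_left 0.47 [213.4, 175.3] [ 0.4017 -0.2451  0.056 ]
hole_right 0.83 [303.7, 233.4] [0.6143 0.0221 0.056 ]
jar_a 0.79 [243.7, 259.6] [ 0.6615 -0.1079 -0.    ]
jar_a 0.67 [299.5, 303.3] [0.7754 0.0333 0.    ]
objective 0.58 [401.9, 235.9] [0.5129 0.2552 0.    ]
lens_post 0.74 [386.9, 290.7] [0.7098 0.2121 0.    ]
jar_b 0.79 [243.7, 259.6] [ 0.6615 -0.1079 -0.    ]
jar_b 0.67 [299.5, 303.3] [0.7754 0.0333 0.    ]
```

```bash
python3 -c "
import cv2,numpy as np
a=cv2.imread('pics/top0.png')[90:270,140:340];b=cv2.imread('pics/scene0.png')[170:330,230:430]
cv2.imwrite('pics/a.png',np.vstack([cv2.resize(a,(400,300)) if 0 else cv2.resize(a,None,fx=3,fy=3,interpolation=2)]));cv2.imwrite('pics/b.png',cv2.resize(b,None,fx=3.5,fy=3.5,interpolation=2))"
```

```text
(no output)
```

View pics/a.png

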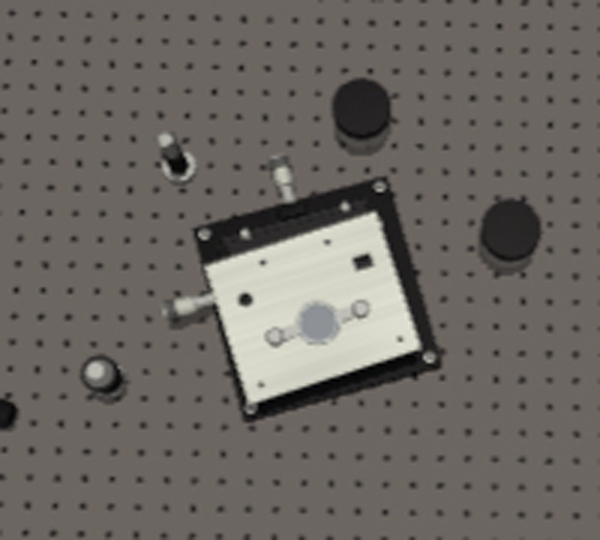

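View pics/b.png

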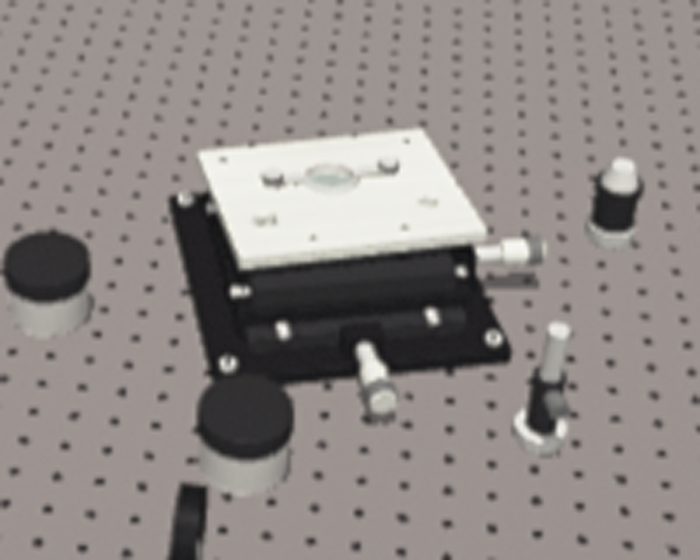

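The top view shows the plate's round hole at crop (245,299) and slot at (362,261), with the base corner screws at (204,234), (380,187), (430,357), (251,408). The plate is shifted toward the robot, and jars, lens post and objective all stand clear.

```bash
cat >> h.py <<'E'
def stage_from(f,px,z=.012):
    P=np.array([w(f,p,z=z) for p in px])[:,:2]
    xd=(P[0]+P[1]-P[2]-P[3]); yd=(P[0]+P[3]-P[1]-P[2])
    return P,P.mean(0),np.arctan2(xd[1],xd[0]),np.arctan2(-yd[0],yd[1])
E
python3 - <<'E'
from h import *
f=imaging.grab_frame("top"); C=cloud(f)
px=[(140+a/3-.3,90+b/3-.3) for a,b in[(204,234),(380,187),(430,357),(251,408)]]
P,c,y1,y2=stage_from(f,px); print(P.round(4),c,y1,y2)
hl,hr=[w(f,(140+a/3-.3,90+b/3-.3),z=.064) for a,b in[(245,299),(362,261)]]
print("holes",hl,hr,np.arctan2(-(hl-hr)[0],(hl-hr)[1]),np.linalg.norm(hl-hr))
m=imaging.regions_of(f,"plate")[0]["mask"]
pts=C[m]; k=(pts[:,2]>.045)&(pts[:,2]<.075); A=np.c_[pts[k][:,:2],np.ones(k.sum())]
print("plane",np.linalg.lstsq(A,pts[k][:,2],rcond=None)[0])
r=cv2.minAreaRect(np.argwhere(m)[:,::-1].astype(np.float32)); bx=cv2.boxPoints(r)
B=np.array([w(f,b,z=.063) for b in bx]); print(B.round(4),B.mean(0))
y=(y1+y2)/2; Rz=np.array([[np.cos(y),-np.sin(y)],[np.sin(y),np.cos(y)]])
print("in stage: hl,hr",(Rz.T@(hl[:2]-c)),(Rz.T@(hr[:2]-c)),"corners",((B[:,:2]-c)@Rz).round(4))
E
```

```text
[[ 0.6545  0.176 ]
 [ 0.7042  0.0124]
 [ 0.5421 -0.0379]
 [ 0.4913  0.1251]] [0.59805423 0.06890817] 0.30165501260434324 0.2984630613307071
holes [0.58226722 0.12829734 0.064     ] [0.61935119 0.02532767 0.064     ] 0.34568359220133427 0.10944392186276655
plane [0.07780841 0.02339911 0.01455798]
[[ 0.6118  0.1676  0.063 ]
 [ 0.6658  0.0157  0.063 ]
 [ 0.5394 -0.0267  0.063 ]
 [ 0.4877  0.123   0.063 ]] [0.57618498 0.06991916 0.063     ]
in stage: hl,hr [0.00247242 0.06140187] [ 0.00746402 -0.04792816] corners [[ 0.0424  0.0902]
 [ 0.049  -0.0709]
 [-0.0843 -0.0739]
 [-0.0894  0.0843]]
```

Call:
{"method": "step_arm", "body": {
  "series": [
    [[37,-55,7,0,0,-0.988,1],[37,-55,7,0,0,-0.988,1],[37,-55,7,0,0,-0.988,1],[37,-55,7,0,0,-0.988,1],[37,-55,7,0,0,-0.988,1],[37,-55,7,0,0,-0.988,1],[37,-55,7,0,0,-0.988,1],[37,-55,7,0,0,-0.988,1]]
  ]
}}

```text
clock: 2.2
eef_pos: [0.4738, 0.2579, 0.281]
eef_rot: [0.0, 0.593, 0.805, 0.0]
force: [0.6, 0.5, 0.3]
grip_width: 0.0914
grip_force: 0.0
```

Call:
{"method": "step_arm", "body": {
  "series": [
    [[9,-13.6,1.6,0,0,0,1],[9,-13.6,1.6,0,0,0,1],[9,-13.6,1.6,0,0,0,1],[9,-13.6,1.6,0,0,0,1]]
  ]
}}

```text
clock: 2.7
eef_pos: [0.5641, 0.1217, 0.2967]
eef_rot: [0.0, 0.595, 0.804, 0.0]
force: [-0.9, -0.2, -0.5]
grip_width: 0.0914
grip_force: 0.0
```

```bash
cat >> h.py <<'E'
from scipy.spatial.transform import Rotation as Ro
def wrist():
    s=bot.sense(); f=imaging.grab_frame("wrist")
    q=np.array(s["eef_rot"]); T=np.eye(4); T[:3,:3]=Ro.from_quat(q[[1,2,3,0]]).as_matrix(); T[:3,3]=s["eef_pos"]
    M=np.linalg.inv(T@f["T_tool_cam"]); f["R"],f["t"]=M[:3,:3],M[:3,3]; return s,f
E
python3 - <<'E'
from h import *
s,f=wrist(); print(s["clock"],s["eef_pos"],s["eef_rot"]); save(f,"w1.png")
print(f["T_tool_cam"].round(3))
for th in("hole_left","hole_right","plate","stage"):
    for r in imaging.spot_point(f,th)[:1]: print(th,r["p"],r["xy"],w(f,r["xy"],z=0 if th=="stage" else .055).round(4))
E
```

```text
2.7 [0.56407489 0.1217271  0.29674865] [2.63254356e-04 5.94694153e-01 8.03951961e-01 2.00760593e-04]
[[-0.001 -0.962 -0.271  0.076]
 [ 1.    -0.001 -0.001 -0.   ]
 [ 0.001 -0.271  0.962 -0.157]
 [ 0.     0.     0.     1.   ]]
hole_left 0.91 [306.5, 176.8] [0.5851 0.1295 0.055 ]
hole_right 0.97 [304.2, 269.2] [0.6163 0.0235 0.055 ]
```

View pics/w1.png

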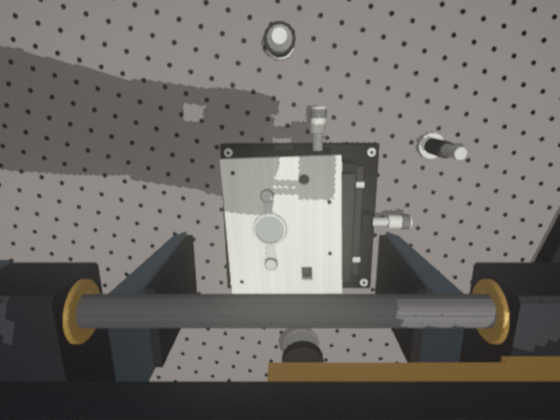

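The wrist view shows base screws at (228,153), (372,153), (364,283), the round hole at (304,179) and the slot at (307,272).

Run:
```python
from h import *
s,f=wrist()
nl,fl,fr=[w(f,p,z=.014)[:2] for p in[(228,153),(372,153),(364,283)]]
c=(nl+fr)/2; y1=np.arctan2(*(fl-nl)[::-1]); d=fl-fr; y2=np.arctan2(-d[0],d[1]); print(nl,fl,fr,c,y1,y2,np.linalg.norm(fl-nl),np.linalg.norm(d))
hl=w(f,(304,179.5),z=.0635)[:2];hr=w(f,(306.8,272),z=.0635)[:2]; d=hl-hr
print(hl,hr,np.linalg.norm(d),"yaw",np.arctan2(-d[0],d[1]))
for y in(y2,.3):
    Rz=np.array([[np.cos(y),-np.sin(y)],[np.sin(y),np.cos(y)]]); print(Rz.T@(hl-c),Rz.T@(hr-c))
```

```text
[0.48940938 0.12549015] [0.65295053 0.17608747] [0.70350338 0.01371899] [0.59645638 0.06960457] 0.30004531391130596 0.3018336383839184 0.17118935131952848 0.17005621531155557
[0.5804057  0.13023244] [0.61697338 0.02792389] 0.10864728996129316 yaw 0.3432745334700288
[0.00269786 0.06265848] [ 0.00719901 -0.04589553]
[0.00258296 0.06266332] [ 0.00728315 -0.04588225]
```

Call:
{"method": "step_arm", "body": {
  "series": [
    [[-2.3,6.1,0,0,0,0,1],[-2.3,6.1,0,0,0,0,1],[-2.3,6.1,-6,0,0,0,1],[-2.3,6.1,-12,0,0,0,1],[-2.3,6.1,-18,0,0,0,1],[-2.3,6.1,-22,0,0,0,1],[-2.3,6.1,-23.8,0,0,0,1],[-2.3,6.1,-23.8,0,0,0,1]]
  ]
}}

```text
clock: 4.0
eef_pos: [0.5397, 0.1846, 0.0582]
eef_rot: [-0.0, 0.593, 0.805, -0.0]
force: [0.1, 0.2, 0.4]
grip_width: 0.0911
grip_force: 0.0
```

Call:
{"method": "step_arm", "body": {
  "series": [
    [[0.15,-0.48,0,0,0,0,1],[0.3,-0.96,0,0,0,0,1],[0.38,-1.24,0,0,0,0,1],[0.45,-1.46,0,0,0,0,1],[0.52,-1.68,0,0,0,0,1],[0.58,-1.87,0,0,0,0,1],[0.65,-2.1,0,0,0,0,1],[0.65,-2.1,0,0,0,0,1]]
  ]
}}

```text
clock: 5.0
eef_pos: [0.5464, 0.1635, 0.0584]
eef_rot: [-0.0, 0.594, 0.805, -0.0]
force: [-0.4, 0.2, -0.1]
grip_width: 0.0912
grip_force: 0.0
```

Call:
{"method": "step_arm", "body": {
  "series": [
    [[0.03,-0.1,0,0,0,0,1],[0.06,-0.2,0,0,0,0,1],[0.09,-0.3,0,0,0,0,1],[0.12,-0.4,0,0,0,0,1],[0.15,-0.48,0,0,0,0,1],[0.18,-0.57,0,0,0,0,1],[0.21,-0.67,0,0,0,0,1],[0.24,-0.76,0,0,0,0,1]]
  ]
}}

```text
clock: 6.0
eef_pos: [0.5488, 0.156, 0.0585]
eef_rot: [0.0, 0.594, 0.805, 0.0]
force: [-0.6, 0.7, -0.7]
grip_width: 0.0912
grip_force: 0.5
```

```bash
cat >> h.py <<'E'
c0=np.array([.597,.0692]); Rz=np.array([[np.cos(.3),-np.sin(.3)],[np.sin(.3),np.cos(.3)]])
def holes(zt=.0635):
    out={}
    s,fw=wrist()
    for n,f in(("wrist",fw),("top",imaging.grab_frame("top")),("scene",imaging.grab_frame("scene"))):
        h=[imaging.spot_point(f,k)[:1] for k in("hole_left","hole_right")]
        if not(h[0] and h[1]): print(n,"missing",[len(x) for x in h]); continue
        P=[w(f,x[0]["xy"],z=zt-.008)[:2] for x in h]; d=P[0]-P[1]
        print(n,[x[0]["p"] for x in h],"stage mm",[((Rz.T@(p-c0))*1e3).round(1) for p in P],"dist",(np.linalg.norm(d)*1e3).round(1),"yaw",(np.arctan2(-d[0],d[1])-.3).round(3))
    return s,fw
E
python3 - <<'E'
from h import *
s,f=holes(); print(s["force"]); save(f,"w2.png")
E
```

```text
wrist missing [1, 0]
top [0.59, 0.86] stage mm [array([133.6, -97.9]), array([  1.6, -60.5])] dist 137.2 yaw -1.847
scene [0.83, 0.98] stage mm [array([ 5.6, 56.2]), array([ -0.4, -53.9])] dist 110.2 yaw -0.054
[-0.57217232  0.70269265 -0.69354887]
```

View pics/w2.png

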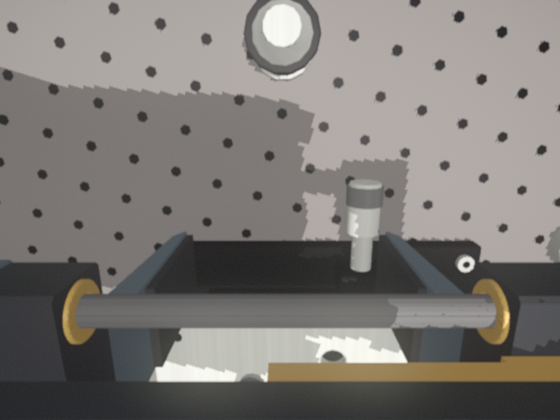

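Call:
{"method": "step_arm", "body": {
  "series": [
    [[-0.59,1.9,0,0,0,0,1],[-0.6,1.9,6,0,0,0,1],[-0.6,1.9,12,0,0,0,1],[-0.6,1.9,18,0,0,0.18,1],[-0.6,0,22,0,0,0.36,1],[-0.9,-4,24,0,0,0.54,1],[-0.9,-7,24,0,0,0.72,1],[-0.9,-10.4,24,0,0,0.9,1]]
  ]
}}

```text
clock: 7.45
eef_pos: [0.5396, 0.0521, 0.2989]
eef_rot: [0.0, 0.181, 0.983, 0.0]
force: [0.5, 0.4, -0.2]
grip_width: 0.0911
grip_force: 0.0
```

Call:
{"method": "step_arm", "body": {
  "series": [
    [[0,0,0,0,0,0.18,1],[0,0,0,0,0,0.36,1],[0,0,0,0,0,0.54,1],[0,0,0,0,0,0.671,1],[0,0,0,0,0,0.671,1]]
  ]
}}

```text
clock: 8.07
eef_pos: [0.5396, 0.0528, 0.2984]
eef_rot: [-0.0, -0.149, 0.989, 0.0]
force: [0.5, 0.0, -0.8]
grip_width: 0.0912
grip_force: 0.0
```

Run:
```python
from h import *
s,f=holes(); print(s["clock"],s["eef_pos"],s["eef_rot"]); save(f,"w3.png")
```

```text
wrist [0.7, 0.57] stage mm [array([ 0.2, 55.9]), array([ -0.7, -60.2])] dist 116.1 yaw -0.008
top missing [0, 0]
scene [0.78, 0.67] stage mm [array([ 5.9, 58.9]), array([ -1.7, -58.4])] dist 117.6 yaw -0.065
8.075 [0.5396051  0.05281196 0.2984163 ] [-3.19101834e-05 -1.49327546e-01  9.88787784e-01  3.60346608e-05]
```

View pics/w3.png

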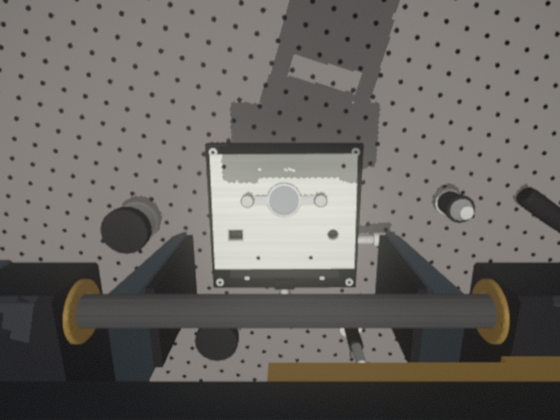

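The wrist view now shows the slot at (236,235), the round hole at (333,234), and the screws at (213,152), (355,152), (349,282), (220,282). The plate looks parallel to the stage and short of the pins in x.

Run:
```python
from h import *
s,f=wrist()
g=cv2.cvtColor(f["pixels"],cv2.COLOR_RGB2GRAY)
def dark(c,r=11):
    x,y=c; p=g[y-r:y+r+1,x-r:x+r+1].astype(float); wt=np.clip(150-p,0,None); v,u=np.mgrid[-r:r+1,-r:r+1]; return x+(wt*u).sum()/wt.sum(),y+(wt*v).sum()/wt.sum()
a,b=dark((333,234)),dark((236,235)); print(a,b)
hl,hr=[w(f,p,z=.0635)[:2] for p in(a,b)]
P,c,y1,y2=stage_from(f,[(349,282),(220,282),(213,152),(355,152)],.014); print(P,c,y1,y2)
for cc in(c,c0): print((Rz.T@(hl-cc)).round(4),(Rz.T@(hr-cc)).round(4))
d=hl-hr; print(np.arctan2(-d[0],d[1]),np.linalg.norm(d))
```

```text
(np.float64(333.07159277504104), np.float64(233.86600985221676)) (np.float64(235.99150743099787), np.float64(234.48619957537156))
[[ 0.65465216  0.17375996]
 [ 0.70468866  0.01113556]
 [ 0.54170305 -0.03911079]
 [ 0.49188298  0.1228862 ]] [0.59823171 0.06716773] 0.3009868908996538 0.2984231154071713
[0.0008 0.0552] [ 0.0013 -0.0542]
[0.0013 0.0529] [ 0.0019 -0.0565]
0.305197561504914 0.1094583549172619
```

Call:
{"method": "step_arm", "body": {
  "series": [
    [[-6.15,-2.15,0,0,0,0,1],[-6.15,-2.15,-3,0,0,0,1],[-6.15,-2.15,-9,0,0,0,1],[-6.15,-2.15,-15,0,0,0,1],[-6.15,-2.15,-20,0,0,0,1],[-6.15,-2.15,-23,0,0,0,1],[-6.15,-2.15,-24,0,0,0,1],[-6.15,-2.15,-24,0,0,0,1]]
  ]
}}

```text
clock: 9.57
eef_pos: [0.4785, 0.0305, 0.0586]
eef_rot: [-0.0, -0.149, 0.989, 0.0]
force: [-0.4, 0.5, 0.0]
grip_width: 0.0913
grip_force: 0.0
```

Call:
{"method": "step_arm", "body": {
  "series": [
    [[0.48,0.15,0,0,0,0,1],[0.96,0.3,0,0,0,0,1],[1.34,0.41,0,0,0,0,1],[1.72,0.53,0,0,0,0,1],[2.1,0.65,0,0,0,0,1],[2.4,0.74,0,0,0,0,1],[2.67,0.83,0,0,0,0,1],[2.96,0.92,0,0,0,0,1]]
  ]
}}

```text
clock: 10.58
eef_pos: [0.5079, 0.0398, 0.0584]
eef_rot: [-0.0, -0.15, 0.989, 0.0]
force: [-0.8, -0.7, 1.7]
grip_width: 0.0913
grip_force: 1.0
```

Call:
{"method": "step_arm", "body": {
  "series": [
    [[0.15,0.05,0,0,0,0,1],[0.29,0.09,0,0,0,0,1],[0.43,0.13,0,0,0,0,1],[0.57,0.18,0,0,0,0,1],[0.7,0.22,0,0,0,0,1],[0.8,0.25,0,0,0,0,1],[0.86,0.27,0,0,0,0,1],[0.92,0.28,0,0,0,0,1]]
  ]
}}

```text
clock: 11.58
eef_pos: [0.5172, 0.0426, 0.0585]
eef_rot: [0.0, -0.15, 0.989, -0.0]
force: [0.4, -0.3, -1.0]
grip_width: 0.0911
grip_force: 0.0
```

```bash
cat >> h.py <<'E'
def plane(f=None):
    f=f or imaging.grab_frame("scene"); C=cloud(f)
    ms=imaging.regions_of(f,"plate"); pts=C[ms[0]["mask"]&(f["range_z"]>0)]; k=(pts[:,2]>.045)&(pts[:,2]<.075); p=pts[k]
    A=np.c_[(p[:,:2]-c0)@Rz,np.ones(len(p))]; x=np.linalg.lstsq(A,p[:,2],rcond=None)[0]
    r=p[:,2]-A@x; k=abs(r)<.003; x=np.linalg.lstsq(A[k],p[k,2],rcond=None)[0]
    print("top plane slopes x',y', z at centre",x.round(4),ms[0]["p"]); return f
E
python3 - <<'E'
from h import *
print(bot.sense()["force"]); f=plane(); save(f,"s2.png",(230,170,430,330),3.5)
for k in("hole_left","hole_right"):
    for r in imaging.spot_point(f,k)[:1]: print(k,r["p"],Rz.T@(w(f,r["xy"],z=.054)[:2]-c0))
E
```

```text
[ 0.41665148 -0.27609799 -0.9806328 ]
top plane slopes x',y', z at centre [-0.0025  0.0016  0.0578] 0.74
hole_left 0.71 [0.04153148 0.04887098]
hole_right 0.8 [ 0.02806227 -0.04997502]
```

View pics/s2.png

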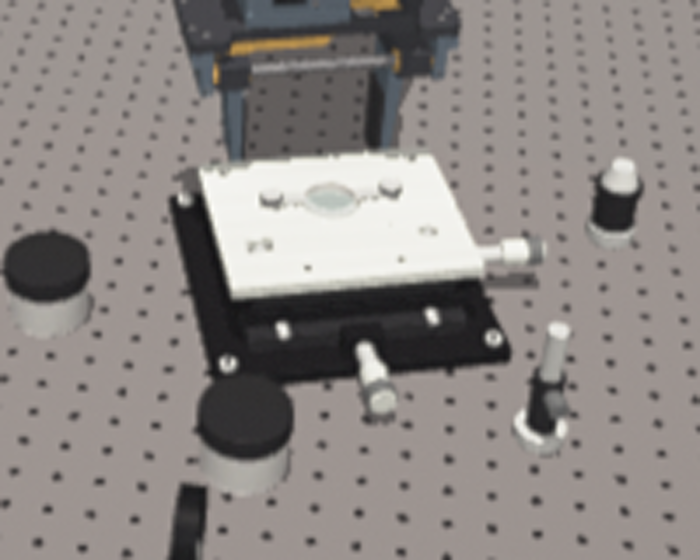

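The scene shows the plate lying flat now, with its top at 57.8 mm and slopes near 0, so it has dropped. I'll back off and check from above.

Call:
{"method": "step_arm", "body": {
  "series": [
    [[-1,-0.3,0,0,0,0,1],[-2,-0.6,0,0,0,0,1],[-3.5,-1.1,3,0,0,0,1],[-3.5,-1.1,9,0,0,0,1],[-3.5,-1.1,15,0,0,0,1],[0,0.3,20,0,0,0,1],[2.2,1,24,0,0,0,1],[2.2,1,24,0,0,0,1]]
  ]
}}

```text
clock: 12.78
eef_pos: [0.5408, 0.0528, 0.3014]
eef_rot: [0.003, -0.15, 0.989, -0.0]
force: [-0.0, 0.6, -0.4]
grip_width: 0.0914
grip_force: 0.0
```

Run:
```python
from h import *
plane(); s,f=wrist(); print(s["clock"],s["eef_pos"],s["force"]); save(f,"w4.png",(180,130,400,300),3.5); plane(f)
for k in("hole_left","hole_right","pin_left","pin_right"):
    for r in imaging.spot_point(f,k)[:1]: print(k,r["p"],r["xy"],Rz.T@(w(f,r["xy"],z=.05)[:2]-c0))
```

```text
top plane slopes x',y', z at centre [-0.0007  0.0014  0.0578] 0.69
12.875 [0.53814714 0.05238641 0.29773092] [-0.26860471 -0.14826676 -0.22628457]
top plane slopes x',y', z at centre [-0.0004 -0.0004  0.0582] 0.73
hole_left 0.6 [331.5, 249.0] [0.02302078 0.0543325 ]
hole_right 0.75 [232.9, 252.1] [ 0.02683546 -0.06194633]
pin_left 0.96 [328.6, 253.1] [0.02820254 0.05107579]
pin_right 0.67 [236.1, 250.9] [ 0.02532023 -0.0581116 ]
```

View pics/w4.png

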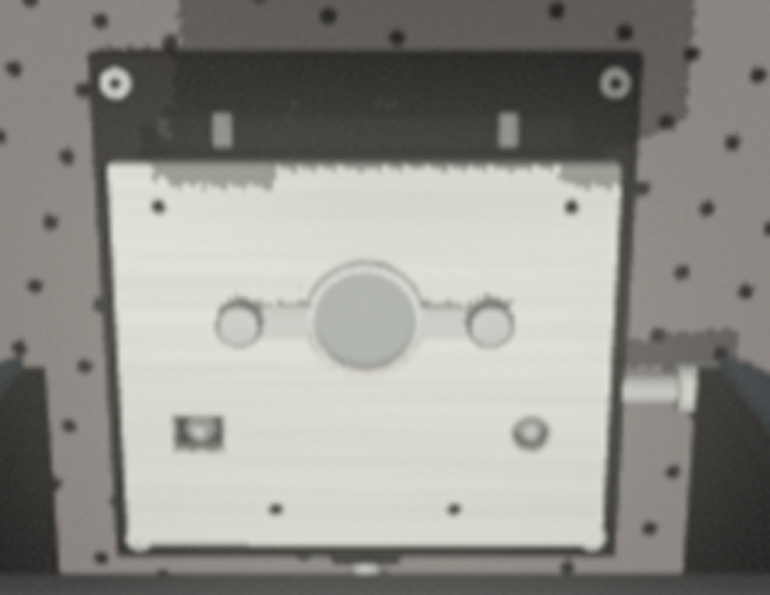

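The picture shows both steel pins standing inside their holes: slot at crop (199,433), round hole at (530,433). The plate is flat with its top at 58 mm, and the hand is clear, so I'm handing in.

```bash
python3 -c "
from bench import bot
print(bot.close_job())"
```

```text
the job is handed in; nothing more can be done
None
```

The plate dropped over both pins and lies flat on the carrier (top at 58 mm, no measurable tilt), the hand is clear, and the job was handed in after about 13 s of robot time; no verdict was returned.

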